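# Find the gel cassette of the middle thickness and clamp it in the holder

### The arm

A 6-joint arm with a two-finger parallel gripper is mounted at the origin on the work surface. World frame = base frame: x ahead of the robot, y to its left, z up, the work surface at z = 0. Lengths are in m, angles in rad, forces in N, time in s.
With the tool pointing down it reaches from about 0.25 to 0.725 m from the base axis. Payload 4 kg.
Tool frame: the origin (TCP) lies between the finger pads; the fingertips stand 22 mm ahead of it and the grasp point (between the pads) lies 3 mm ahead of it; z points along the fingers, y is the direction in which the jaws open and shut (so a half turn about z gives the same grasp; the last joint's range is limited). The gripper opens to 85 mm and grips with 20 to 120 N. Pads are 22 mm wide; open, the fingers measure 114 mm over their backs; the gripper's body (76 mm by 85 mm) begins 54 mm behind the grasp point. The pads swing forward as they close: fully open they stand 13 mm farther back than shut.
Start: joints at [1.227, 0.241, 0.005, 1.335, 0, 1.571], TCP at [0.169, 0.471, 0.253] pointing down, gripper open.
Joint ranges: [-2.72, 2.72], [-1.05, 1.87], [-1.09, 1.28], [-1.99, 2.15], [-1.42, 1.44], [-3.14, 3.14]. Speed limits (rad/s): [2.79, 2.79, 3.14, 3.14, 3.14, 3.14].

### API

Orientations are given as [roll, pitch, yaw] about the fixed x, y, z axes, in that order (R = Rz(yaw) Ry(pitch) Rx(roll)).
In Python, from bench import r gives the robot as it stands. The module is installed in compiled form; this text tells all that it offers.
- The arm moves only by the shell command python3 -m jog 'ROWS' [FORCE]. ROWS is JSON, a list of rows, each a list of 7 numbers: the shift along the tool's x, y, z in m, then the turn, a rotation vector about the tool's x, y, z in degrees, then the closure, from -1 (fully open) to 1 (shut), so that 0 is half open. A call has exactly 5 rows; each row shifts and turns the commanded pose from where the row before left it, along the tool's axes as they then stand; what a row does not reach is not made up. A row lasts 1/10 s, in which the tool goes at most 50 mm and 8.59 degrees, less where a joint would pass 70% of its speed; a pose out of reach is approached as far as the arm can. A call is refused whole if a number of a shift passes 0.05 or a number of a turn 8.59, either way. A call with a gripper value outside its range is refused whole. The fingers move at their own pace and stop on an object; FORCE is the grip in N (left out, the last holds). Time passes only in rows, so rows that do not move let the fingers close, or fill a call up. It gives the time, the measured TCP pose, the force and the opening at its end, in the units of the state.
- r.get_obs(): the state, without advancing time (a new reading comes with each control period).
- r.read_camera(name): name is "side" or "top" or "wrist"; returns a dict with "color" (480x640x3 uint8, red, green, blue), "fx", "fy", "cx", "cy" (pixels), "origin" and "attitude" of the camera in the world; the wrist camera has in their place "mount" (4x4, takes a point from camera to tool coordinates, whose origin is the TCP and whose axes are the flange's). Camera axes: x right, y down, z forward; pixel columns grow to the right and rows downward; lengths in m; the calibration is good to about 2 mm. A picture is of the moment at which its call begins: read the wrist's pose just before it. There is no depth.
- r.job_done(): hands the job in, once; it reports no verdict.
The state is a dict: "clock": time; "joint_positions": joint angles; "qd": joint speeds; "tau": joint torques, N m; "ee_pos": TCP position; "tcp_rot": TCP orientation; "wrist_force": force on the tool from outside, world axes, zero at the start; "moment": the same for the moment, N m; "width": finger opening in m.
Only numpy, scipy, OpenCV 4.12 (cv2) and the standard library are available. Lean on these libraries where they do the work, as an engineer would, in place of code of your own. Each camera call takes 0.05 s, during which the arm holds its last target. There are 200 camera calls.

### The job

The three gel cassettes in the rack look alike but differ in thickness: feel each by pinching it where it stands, and take out the one of the middle thickness (13 mm). Slide it gently down along the holder's fence, pushing the sprung jaw aside, until it stands fully home on the holder's floor, then let go. Never force it, never put a wrong cassette in the holder, leave the other two standing in the rack and do not disturb the things around.

Things in the scene. Friction and masses are not known exactly. Their poses are not given: they have to be found in the camera images.
- plate_a_mid (a point): centre of one of three upright grey plastic gel cassettes, each 80 mm wide (its x), 100 mm tall (its z, up) and 10, 13 or 16 mm thick (its y), about 0.12 kg. Which of the three has which thickness is not told and must be felt. Its top edge is 50 mm above this point
- plate_b_mid (a point): centre of another of the three cassettes, same description, different thickness
- plate_c_mid (a point): centre of another of the three cassettes, same description, different thickness
- rack: fixed drying rack, 110 x 220 mm, origin at the centre of its underside. Three slots 80 mm apart along its y (-80, 0, +80 mm), a cassette upright in each in any order, lengthwise along the rack's x, on the floor 12 mm above the origin. Slot posts 30 mm tall (top 42 mm above the origin); slots 18 mm wide, so the cassettes stand loose
- holder: fixed base plate of the holder, 150 x 160 x 10 mm, origin at the centre of its underside, z up. On it an aluminium clamp head takes one cassette lengthwise along the holder's x, centred on x = 0. The head is locked anywhere within 14 mm either way along the holder's y and its place is not reported, so it must be felt. More than 30 N on any part of the holder is too much
- slot_floor (a point): point of the holder on its z axis, at the height of the slot's floor (18 mm above the base's underside); axes as the holder's. The head's upright fence, 96 mm long, 12 mm thick, 48 mm tall above this height, has its face towards the holder's -y, at y between -14 and +14 mm of this point. End cheeks, 22 mm tall, leave 7 mm beyond each end of a cassette
- jaw (a joint): black sprung jaw, 70 mm long, on the fence's -y side: m pushed back, 0 (9 mm from the fence) to 0.007; 0.004 with a 13 mm cassette in; never force it to its end stop. Bevelled on top: from 9 mm off the fence at 20 mm above the slot floor to 17 mm off at 36 mm, so a cassette must go down within 2 mm of the fence. Spring 1 N at rest, 5 N fully back; 4 to 12 N to push down
- glove_box: loose blue carton of gloves, 120 x 230 x 70 mm, origin at the centre of its underside; leave alone
- tube_rack: loose white tube rack with capped tubes, 60 x 120 x 94 mm, origin at the centre of its underside; leave alone
- sharps_bin: loose red bin with a clear lid, 135 x 155 x 182 mm, origin at the centre of its underside; leave alone

How it is judged:
On the way, in this order (a step that is already met when the one before it is completed fails the run):
1. a cassette is lifted clear of the rack (z of any of plate_a_mid, plate_b_mid, plate_c_mid in the frame of rack above 0.105 m), for 0.1 s.
2. it stands on the holder's floor, between fence and jaw, the jaw pushed back as only the 13 mm cassette does (((z of plate_a_mid in the frame of holder below 0.07 m and horizontal distance between plate_a_mid and holder below 0.024 m) or (z of plate_b_mid in the frame of holder below 0.07 m and horizontal distance between plate_b_mid and holder below 0.024 m) or (z of plate_c_mid in the frame of holder below 0.07 m and horizontal distance between plate_c_mid and holder below 0.024 m)) and value of joint jaw between 0.0028 and 0.0055 m), for 0.2 s.
At the end, for the whole second after the job is handed in: One cassette stands on the holder's floor within 2 mm, upright and in line within 0.06 rad, between fence and jaw, at rest and released; the jaw is pushed back 2.8 to 5.5 mm, as only the 13 mm cassette does; the other two cassettes are within 25 mm of where they stood in the rack (((z of plate_a_mid in the frame of holder between 0.066 and 0.07 m and horizontal distance between plate_a_mid and holder below 0.024 m and angle between plate_a_mid's own z axis and vertical below 0.06 rad and angle between the x axis of plate_a_mid and the x axis of holder, either way round below 0.06 rad and linear speed of plate_a below 0.01 m/s and distance of each of plate_b_mid, plate_c_mid from where it was at the start of the episode below 0.025 m) or (z of plate_b_mid in the frame of holder between 0.066 and 0.07 m and horizontal distance between plate_b_mid and holder below 0.024 m and angle between plate_b_mid's own z axis and vertical below 0.06 rad and angle between the x axis of plate_b_mid and the x axis of holder, either way round below 0.06 rad and linear speed of plate_b below 0.01 m/s and distance of each of plate_a_mid, plate_c_mid from where it was at the start of the episode below 0.025 m) or (z of plate_c_mid in the frame of holder between 0.066 and 0.07 m and horizontal distance between plate_c_mid and holder below 0.024 m and angle between plate_c_mid's own z axis and vertical below 0.06 rad and angle between the x axis of plate_c_mid and the x axis of holder, either way round below 0.06 rad and linear speed of plate_c below 0.01 m/s and distance of each of plate_a_mid, plate_b_mid from where it was at the start of the episode below 0.025 m)) and value of joint jaw between 0.0028 and 0.0055 m); the robot touches nothing.
It fails at once if a cassette too thin for the jaw is stood in the holder (((z of plate_a_mid in the frame of holder below 0.07 m and horizontal distance between plate_a_mid and holder below 0.024 m) or (z of plate_b_mid in the frame of holder below 0.07 m and horizontal distance between plate_b_mid and holder below 0.024 m) or (z of plate_c_mid in the frame of holder below 0.07 m and horizontal distance between plate_c_mid and holder below 0.024 m)) and value of joint jaw below 0.002 m).
It fails at once if the jaw is forced back to its end stop, as a cassette too thick does (value of joint jaw above 0.0065 m).
It fails at once if the holder is loaded with more than 30 N (contact force between holder and anything else above 30 N).
It fails at once if the glove box, tube rack or sharps bin is moved by more than 20 mm (distance of any of glove_box, tube_rack, sharps_bin from where it was at the start of the episode above 0.02 m).
It also fails if it takes over 56 s, if anything falls off the work surface, if the arm or the gripper's body presses on something with over 40 N, if the wrist force passes 120 N, or if a joint passes its speed limit or range.

## Working session

There is one attempt and no reset: what is moved stays moved. The work goes in short steps, Python scripts to look and compute and a shell command to move; the robot and the scene stay as the last step left them, time stands still between calls to the robot, and variables do not carry over. Pictures are saved under pics/ and viewed, about 8 in all and at most 12, crops included, and the job is handed in when it is done.

```bash
mkdir -p pics; ls
python3 - <<'E'
from bench import r
import cv2,numpy as np
o=r.get_obs();print({k:np.round(v,3).tolist() for k,v in o.items()})
for n in("top","side"):
    c=r.read_camera(n);cv2.imwrite(f"pics/{n}0.png",c["color"][:,:,::-1]);print(n,c["fx"],c["fy"],c["cx"],c["cy"],np.round(c["origin"],4).tolist(),np.round(c["attitude"],4).tolist())
c=r.read_camera("wrist");print(c["mount"])
E
```

```text
pics
{'clock': 0.0, 'joint_positions': [1.227, 0.241, 0.004, 1.335, -0.0, 1.571], 'qd': [0.001, -0.001, -0.0, -0.001, -0.0, -0.001], 'tau': [0.001, -37.232, 25.241, 0.017, 0.0, 0.0], 'ee_pos': [0.168, 0.47, 0.252], 'tcp_rot': [-3.14, 0.0, 2.798], 'wrist_force': [0.567, -0.015, -0.287], 'moment': [0.03, -0.001, 0.014], 'width': 0.085}
top 522.9024775273332 522.9024775273332 325.0211003096204 249.0202402259597 [0.488, 0.0551, 1.2062] [-3.0339, -0.0302, -1.5986]
side 484.8813264737659 484.8813264737659 328.4836550857027 230.96088792685066 [0.3591, -0.6883, 0.6752] [-2.254, 0.0073, -0.3478]
[[-1.59373238e-04 -9.47212567e-01 -3.20606187e-01  8.23248106e-02]
 [ 9.99999372e-01 -5.06565886e-04  9.99520436e-04 -4.64909732e-04]
 [-1.10916647e-03 -3.20605826e-01  9.47212053e-01 -1.20645109e-01]
 [ 0.00000000e+00  0.00000000e+00  0.00000000e+00  1.00000000e+00]]
```

View pics/top0.png

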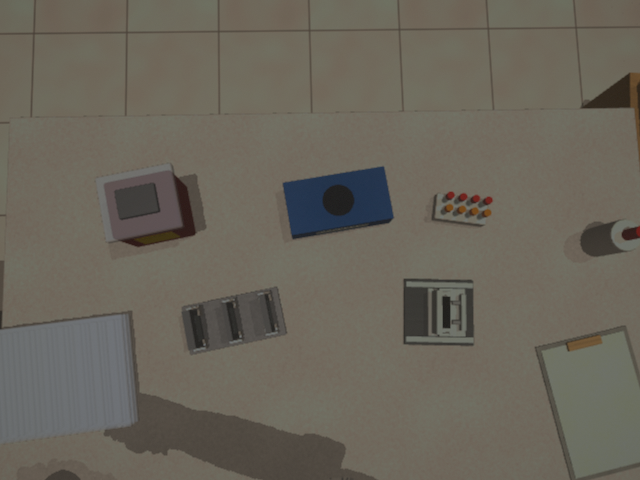

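View pics/side0.png

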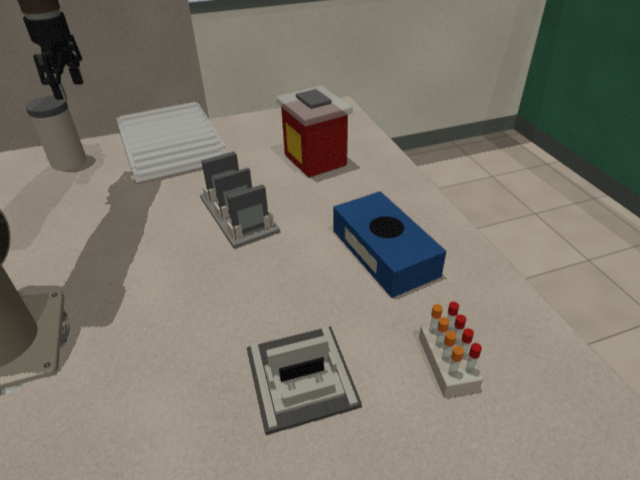

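```bash
cat > h.py <<'E'
import numpy as np,cv2
from scipy.spatial.transform import Rotation as R
from bench import r
def eul(a): return R.from_euler('xyz',a).as_matrix()
def cam(n,o=None):
    if n=="wrist":
        o=r.get_obs();c=r.read_camera(n);M=np.array(c["mount"]);T=np.eye(4);T[:3,:3]=eul(o["tcp_rot"]);T[:3,3]=o["ee_pos"];T=T@M
        return c,T[:3,3],T[:3,:3]
    c=r.read_camera(n);return c,np.array(c["origin"]),eul(c["attitude"])
def onplane(c,p,A,uv,z):
    d=A@np.array([(uv[0]-c["cx"])/c["fx"],(uv[1]-c["cy"])/c["fy"],1.]);return p+d*(z-p[2])/d[2]
def px(c,p,A,X):
    q=A.T@(np.array(X)-p);return c["fx"]*q[0]/q[2]+c["cx"],c["fy"]*q[1]/q[2]+c["cy"]
E
python3 - <<'E'
from h import *
c,p,A=cam("top")
print("holder",[onplane(c,p,A,u,.01).round(3)[:2].tolist() for u in[(404,280),(473,280),(473,345),(404,345)]])
print("rack",[onplane(c,p,A,u,.012).round(3)[:2].tolist() for u in[(183,305),(279,289),(286,330),(190,353)]])
im=c["color"][:,:,::-1]
a=cv2.resize(im[270:355,395:485],None,fx=6,fy=6,interpolation=cv2.INTER_CUBIC)[:300*2]
b=cv2.resize(im[280:360,175:295],None,fx=6,fy=6,interpolation=cv2.INTER_CUBIC)
cv2.imwrite("pics/h.png",cv2.convertScaleAbs(a,alpha=1.8));cv2.imwrite("pics/r.png",cv2.convertScaleAbs(b,alpha=1.8))
E
```

```text
holder [[0.54, -0.164], [0.536, -0.324], [0.388, -0.315], [0.393, -0.158]]
rack [[0.497, 0.339], [0.527, 0.123], [0.435, 0.109], [0.39, 0.323]]
```

View pics/h.png

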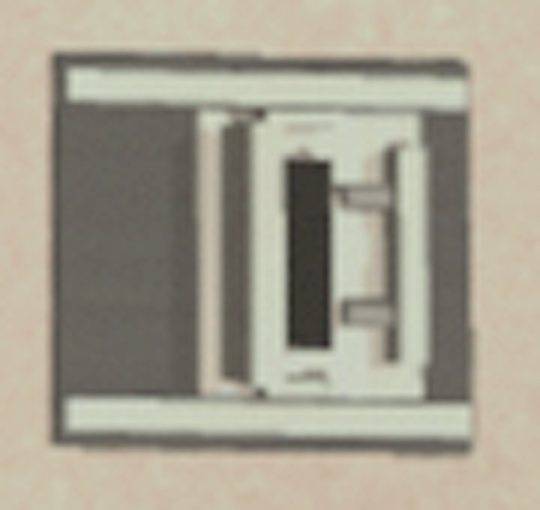

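View pics/r.png

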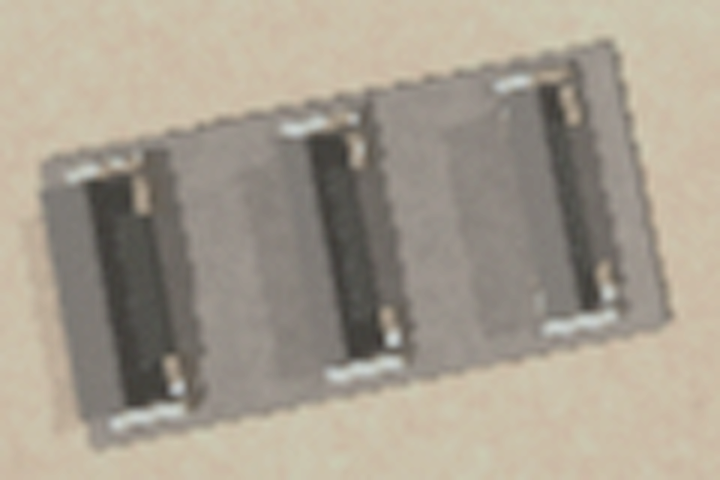

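Run:
```python
from h import *
c,p,A=cam("top")
def quad(pts,off,z): return np.array([onplane(c,p,A,(off[0]+x/6,off[1]+y/6),z)[:2] for x,y in pts])
for n,q in(("holder",quad([(56,56),(468,62),(470,450),(54,442)],(395,270),.01)),("rack",quad([(40,160),(612,40),(672,320),(95,445)],(175,280),.012))):
    yv=(q[0]-q[1]+q[3]-q[2])/2;xv=(q[0]-q[3]+q[1]-q[2])/2
    print(n,q.mean(0).round(4),"size x,y",np.linalg.norm(xv).round(4),np.linalg.norm(yv).round(4),"yaw",np.arctan2(xv[1],xv[0]).round(4),np.arctan2(-yv[0],yv[1]).round(4))
f=quad([(252,112),(252,390),(285,112),(285,390)],(395,270),.066);print("fence",f.round(4).tolist())
for k,q in(("L",[(88,178),(130,172),(124,408)]),("M",[(308,135),(350,130),(345,360)]),("R",[(541,85),(570,85),(580,312)])):
    print(k,quad(q,(175,280),.112).round(4).tolist())
```

```text
holder [ 0.4654 -0.2407] size x,y 0.1465 0.1589 yaw -0.0514 -0.0448
rack [0.4602 0.2243] size x,y 0.1078 0.2186 yaw 0.1916 0.1814
fence [[0.517, -0.2256], [0.4168, -0.2205], [0.5166, -0.2378], [0.4164, -0.2325]]
L [[0.4864, 0.3017], [0.4881, 0.2873], [0.408, 0.2895]]
M [[0.499, 0.2263], [0.5004, 0.2119], [0.422, 0.2143]]
R [[0.5141, 0.1459], [0.5138, 0.1359], [0.4359, 0.1337]]
```

```bash
python3 -m jog '[[0,0,0,0,0,-7.35,-1],[0,0,0,0,0,-7.35,-1],[0,0,0,0,0,-7.35,-1],[0,0,0,0,0,-7.35,-1],[0,0,0,0,0,0,-1]]' 20
python3 -m jog '[[-0.024,-0.021,0,0,0,0,-1],[-0.024,-0.021,0,0,0,0,-1],[-0.024,-0.021,0,0,0,0,-1],[-0.024,-0.021,0,0,0,0,-1],[-0.024,-0.021,0,0,0,0,-1]]'
python3 -m jog '[[-0.024,-0.021,0,0,0,0,-1],[-0.024,-0.021,0,0,0,0,-1],[-0.024,-0.021,0,0,0,0,-1],[-0.024,-0.021,0,0,0,0,-1],[0,0,0,0,0,0,-1]]'
python3 - <<'E'
from h import *
c,p,A=cam("wrist");o=r.get_obs();print(o["joint_positions"],o["ee_pos"],o["tcp_rot"],c["fx"],c["cx"])
cv2.imwrite("pics/w1.png",cv2.convertScaleAbs(c["color"][:,:,::-1],alpha=1.6))
E
```

```text
clock: 0.75
ee_pos: [0.1685, 0.4706, 0.2531]
tcp_rot: [-3.141, -0.0, -2.973]
wrist_force: [-0.0, -0.6, 0.0]
width: 0.0851
clock: 1.25
ee_pos: [0.3054, 0.3867, 0.2533]
tcp_rot: [3.142, 0.0, -2.975]
wrist_force: [0.2, 0.4, -0.6]
width: 0.0852
clock: 1.75
ee_pos: [0.4161, 0.3189, 0.253]
tcp_rot: [-3.141, 0.001, -2.98]
wrist_force: [-0.9, 0.8, -0.4]
width: 0.0853
[6.57020547e-01 2.87860550e-01 6.72005719e-02 1.35063860e+00
 7.34983136e-05 4.93558619e-01] [0.41451624 0.31975984 0.25294134] [-3.14141943e+00 -4.77126294e-04 -2.97813079e+00] 365.2804349870224 320.9320442969702
```

View pics/w1.png

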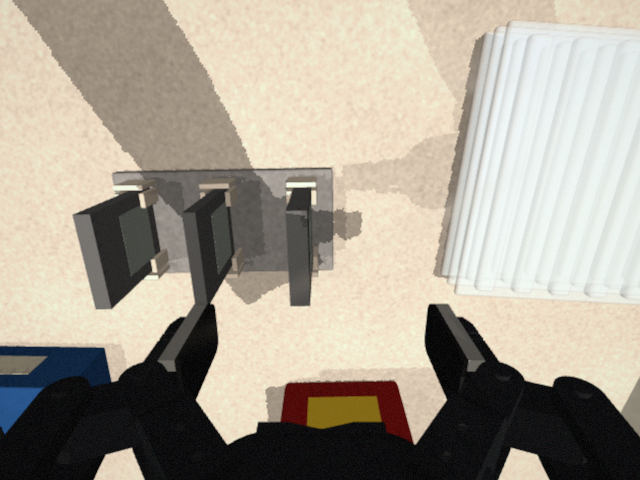

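Run:
```python
from h import *
c,p,A=cam("wrist");o=r.get_obs()
for u in[(289,213),(309,213),(292,305),(311,305),(186,211),(195,303),(75,215),(97,308)]: print(u,onplane(c,p,A,u,.112).round(4)[:2])
b=c["color"][195:320,60:330,::-1]
cv2.imwrite("pics/w1c.png",cv2.convertScaleAbs(cv2.resize(b,None,fx=2.9,fy=2.9,interpolation=cv2.INTER_CUBIC),alpha=2.5))
```

```text
(289, 213) [0.4089 0.2945]
(309, 213) [0.4065 0.3092]
(292, 305) [0.4851 0.3073]
(311, 305) [0.4826 0.3225]
(186, 211) [0.4198 0.219 ]
(195, 303) [0.496  0.2297]
(75, 215) [0.4363 0.1377]
(97, 308) [0.5136 0.1514]
```

View pics/w1c.png

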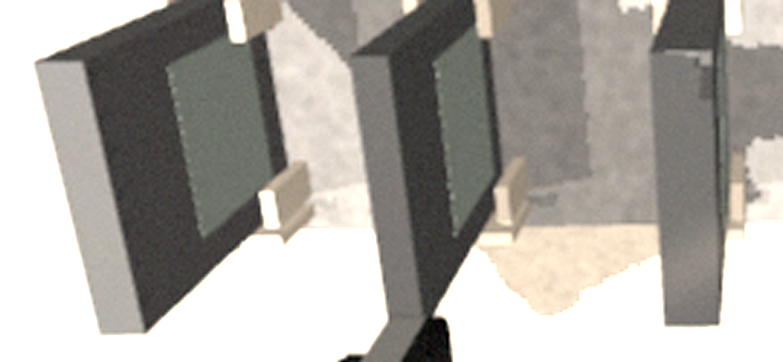

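```bash
python3 -m jog '[[-0.028,-0.018,0.02,0,0,0,-1],[0,0,0.035,0,0,0,-1],[0,0,0.035,0,0,0,-1],[0,0,0.035,0,0,0,-1],[0,0,0.028,0,0,0,-1]]' 20
python3 -m jog '[[0,0,0,0,0,0,0],[0,0,0,0,0,0,1],[0,0,0,0,0,0,1],[0,0,0,0,0,0,1],[0,0,0,0,0,0,1]]' 20
python3 -m jog '[[0,0,0,0,0,0,1],[0,0,0,0,0,0,1],[0,0,0,0,0,0,1],[0,0,0,0,0,0,1],[0,0,0,0,0,0,1]]' 20
```

```text
clock: 2.35
ee_pos: [0.4421, 0.3081, 0.0984]
tcp_rot: [-3.141, -0.002, -2.972]
wrist_force: [-0.0, -0.8, -0.2]
width: 0.0855
clock: 2.85
ee_pos: [0.445, 0.3078, 0.102]
tcp_rot: [-3.141, 0.003, -2.972]
wrist_force: [1.3, -4.4, 3.9]
width: 0.0159
clock: 3.35
ee_pos: [0.4451, 0.307, 0.1018]
tcp_rot: [-3.14, 0.003, -2.973]
wrist_force: [-0.6, -4.2, 6.6]
width: 0.0156
```

```bash
python3 -m jog '[[0,0,0,0,0,0,-1],[0,0,0,0,0,0,-1],[0,0,0,0,0,0,-1],[0,0,0,0,0,0,-1],[0,0,0,0,0,0,-1]]' 20
python3 -m jog '[[0,0,-0.03,0,0,0,-1],[0,0,-0.03,0,0,0,-1],[0,0,0,0,0,0,-1],[0,-0.04,0,0,0,0,-1],[0,-0.041,0,0,0,0,-1]]' 20
python3 -m jog '[[0,0,0,0,0,0,-1],[0,0,0.03,0,0,0,-1],[0,0,0.03,0,0,0,-1],[0,0,0,0,0,0,0],[0,0,0,0,0,0,1]]' 20
python3 -m jog '[[0,0,0,0,0,0,1],[0,0,0,0,0,0,1],[0,0,0,0,0,0,1],[0,0,0,0,0,0,1],[0,0,0,0,0,0,1]]' 20
```

```text
clock: 3.85
ee_pos: [0.4438, 0.3079, 0.1001]
tcp_rot: [3.141, -0.0, -2.972]
wrist_force: [-0.1, -0.7, 0.1]
width: 0.0852
clock: 4.35
ee_pos: [0.4574, 0.2281, 0.1599]
tcp_rot: [3.142, 0.0, -2.969]
wrist_force: [-0.1, -0.7, 0.3]
width: 0.0853
clock: 4.85
ee_pos: [0.457, 0.2281, 0.0999]
tcp_rot: [-3.141, -0.002, -2.972]
wrist_force: [-1.2, -0.3, 0.7]
width: 0.059
clock: 5.35
ee_pos: [0.4583, 0.2284, 0.1014]
tcp_rot: [3.141, 0.002, -2.972]
wrist_force: [-1.1, 0.1, 6.1]
width: 0.0097
```

```bash
python3 -m jog '[[0,0,0,0,0,0,-1],[0,0,0,0,0,0,-1],[0,0,0,0,0,0,-1],[0,0,0,0,0,0,-1],[0,0,0,0,0,0,-1]]' 20
python3 -m jog '[[0,0,-0.03,0,0,0,-1],[0,0,-0.03,0,0,0,-1],[0,0,0,0,0,0,-1],[0,-0.04,0,0,0,0,-1],[-0.003,-0.041,0,0,0,0,-1]]' 20
python3 -m jog '[[0,0,0,0,0,0,-1],[0,0,0.03,0,0,0,-1],[0,0,0.03,0,0,0,-1],[0,0,0,0,0,0,0],[0,0,0,0,0,0,1]]' 20
python3 -m jog '[[0,0,0,0,0,0,1],[0,0,0,0,0,0,1],[0,0,0,0,0,0,1],[0,0,0,0,0,0,1],[0,0,0,0,0,0,1]]' 20
```

```text
clock: 5.85
ee_pos: [0.4574, 0.2279, 0.1]
tcp_rot: [-3.141, -0.001, -2.972]
wrist_force: [0.3, 0.1, 0.0]
width: 0.0809
clock: 6.35
ee_pos: [0.4738, 0.1487, 0.16]
tcp_rot: [-3.142, -0.0, -2.969]
wrist_force: [1.6, -0.2, 0.5]
width: 0.0854
clock: 6.85
ee_pos: [0.4735, 0.1488, 0.0999]
tcp_rot: [-3.141, -0.002, -2.972]
wrist_force: [0.4, 0.4, 1.1]
width: 0.059
clock: 7.35
ee_pos: [0.4751, 0.1489, 0.1015]
tcp_rot: [3.141, 0.003, -2.972]
wrist_force: [-1.6, -0.8, 5.8]
width: 0.013
```

```bash
python3 -m jog '[[0,0,0,0,0,0,1],[0,0,0,0,0,0,1],[0,0,-0.01,0,0,0,1],[0,0,-0.02,0,0,0,1],[0,0,-0.03,0,0,0,1]]' 45
python3 -m jog '[[0,0,-0.04,0,0,0,1],[0,0,0,0,0,0,1],[0,0,0,0,0,0,1],[0,0,0,0,0,6.25,1],[0,0,0,0,0,6.25,1]]' 45
python3 -m jog '[[0,-0.02,0,0,0,0,1],[-0.001,-0.03,0,0,0,0,1],[0,-0.03,0,0,0,0,1],[-0.001,-0.03,0,0,0,0,1],[0,-0.03,0,0,0,0,1]]' 45
python3 -m jog '[[0,-0.03,0,0,0,0,1],[-0.001,-0.03,0,0,0,0,1],[0,-0.03,0,0,0,0,1],[0,-0.02,0,0,0,0,1],[0,-0.02,0,0,0,0,1]]' 45
python3 -m jog '[[0,0,0,0,0,0,1],[0,0,0,0,0,0,1],[0,0,0,0,0,0,1],[0,0,0,0,0,0,1],[0,0,0,0,0,0,1]]' 45
python3 - <<'E'
from h import *
c,p,A=cam("wrist");o=r.get_obs();print(o["ee_pos"],o["tcp_rot"],o["width"])
np.save("w2.npy",c["color"]);cv2.imwrite("pics/w2.png",cv2.convertScaleAbs(c["color"][:,:,::-1],alpha=1.8))
E
```

```text
clock: 7.85
ee_pos: [0.4725, 0.1481, 0.1595]
tcp_rot: [-3.141, -0.005, -2.972]
wrist_force: [0.2, -0.4, -0.9]
width: 0.0125
clock: 8.35
ee_pos: [0.4728, 0.1482, 0.1986]
tcp_rot: [-3.14, -0.004, 3.088]
wrist_force: [0.2, 0.1, -1.1]
width: 0.0126
clock: 8.85
ee_pos: [0.4678, 0.0076, 0.1985]
tcp_rot: [-3.141, -0.004, 3.093]
wrist_force: [1.0, 0.5, -1.0]
width: 0.0123
clock: 9.35
ee_pos: [0.4624, -0.122, 0.1984]
tcp_rot: [3.141, -0.004, 3.092]
wrist_force: [0.0, 0.4, -1.7]
width: 0.0124
clock: 9.85
ee_pos: [0.464, -0.1204, 0.2002]
tcp_rot: [3.141, -0.0, 3.094]
wrist_force: [0.1, -0.5, -1.1]
width: 0.0127
[ 0.46407032 -0.12054827  0.20031415] [3.14152607e+00 4.27069672e-06 3.09392123e+00] 0.0122246873475873
```

View pics/w2.png

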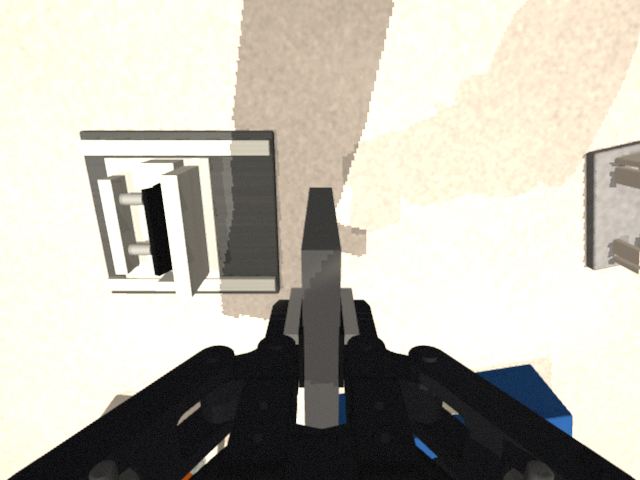

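Run:
```python
from h import *
im=np.load("w2.npy")[120:305,70:290,::-1]
cv2.imwrite("pics/w2c.png",cv2.convertScaleAbs(cv2.resize(im,None,fx=3.2,fy=3.2,interpolation=cv2.INTER_CUBIC),alpha=1.1))
```

```text
(no output)
```

View pics/w2c.png

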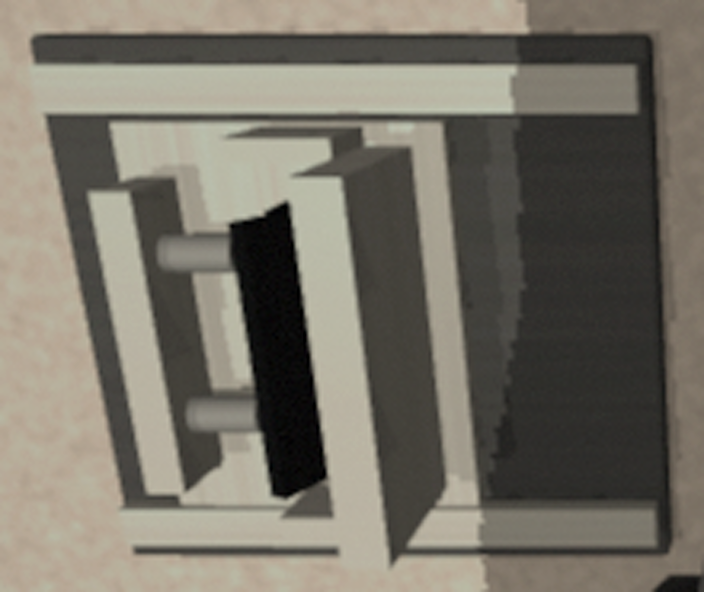

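Run:
```python
from h import *
c,p,A=cam("wrist");o=r.get_obs();t=o["ee_pos"];Rt=eul(o["tcp_rot"])
def g(pts,z,off=(70,120),s=3.2): return np.array([onplane(c,p,A,(off[0]+x/s,off[1]+y/s),z)[:2] for x,y in pts])
b=g([(34,40),(650,38),(667,550),(132,550)],.01);f=g([(290,176),(343,178),(392,566),(340,562)],.066)
print("base",b.round(4).tolist(),b.mean(0));print("fence",f.round(4).tolist())
d=f[3]-f[0];print("fence yaw",np.arctan2(d[1],d[0]),"len",np.linalg.norm(d),"mid face",(f[0]+f[3])/2,"thick",np.linalg.norm(f[1]-f[0]))
for e in (b[3]-b[0],b[2]-b[1]):print("base yaw",np.arctan2(e[1],e[0]),np.linalg.norm(e))
for e in (b[1]-b[0],b[2]-b[3]):print("base y",np.arctan2(-e[0],e[1]),np.linalg.norm(e))
q=g([(302,250),(341,250),(305,425),(338,425)],t[2]+.0105,(0,0),1)
print("cassette top in tool",[(Rt.T@(np.r_[x,t[2]+.0105]-t)).round(4)[:2].tolist() for x in q], q.round(4).tolist())
```

```text
base [[0.3904, -0.3149], [0.3974, -0.1569], [0.544, -0.165], [0.5364, -0.3237]] [ 0.46705352 -0.2401102 ]
fence [[0.4198, -0.2309], [0.4208, -0.2194], [0.5159, -0.224], [0.5142, -0.2365]]
fence yaw -0.05937265239319626 len 0.094532193410757 mid face [ 0.46702721 -0.23367117] thick 0.011526872136749404
base yaw -0.05997450242661554 0.1462732794613812
base yaw -0.05543058741927413 0.14683514294440603
base y -0.04475036882818999 0.15818001984150104
base y -0.04834167086028446 0.1588396404708472
cassette top in tool [[0.0394, -0.0064], [0.0394, 0.0062], [-0.0333, -0.0064], [-0.0333, 0.0063]] [[0.4245, -0.1252], [0.4251, -0.1126], [0.4971, -0.1287], [0.4977, -0.1159]]
```

```bash
python3 -m jog '[[-0.001,-0.02,0,0,0,0.25,1],[-0.002,-0.03,0,0,0,0,1],[-0.002,-0.03,0,0,0,0,1],[-0.002,-0.03,0,0,0,0,1],[-0.001,-0.015,0,0,0,0,1]]' 45
python3 -m jog '[[0,0,0,0,0,0,1],[0,0,0,0,0,0,1],[0,0,0,0,0,0,1],[0,0,0,0,0,0,1],[0,0,0,0,0,0,1]]' 45
python3 -m jog '[[0,0,0.01,0,0,0,1],[0,0,0.015,0,0,0,1],[0,0,0.01,0,0,0,1],[0,0,0,0,0,0,1],[0,0,0,0,0,0,1]]' 45
python3 - <<'E'
from h import *
for n in("side",):
    c,p,A=cam(n);o=r.get_obs();print(o["ee_pos"],o["tcp_rot"],o["wrist_force"])
    b=c["color"][290:440,200:400,::-1]
    cv2.imwrite("pics/s2.png",cv2.convertScaleAbs(cv2.resize(b,None,fx=4,fy=4,interpolation=cv2.INTER_CUBIC),alpha=1.3))
E
```

```text
clock: 10.45
ee_pos: [0.4656, -0.2483, 0.2004]
tcp_rot: [-3.141, 0.001, 3.087]
wrist_force: [0.2, 0.5, -1.8]
width: 0.0119
clock: 10.95
ee_pos: [0.4656, -0.2456, 0.2004]
tcp_rot: [3.141, 0.0, 3.09]
wrist_force: [0.3, -0.7, -0.8]
width: 0.012
clock: 11.45
ee_pos: [0.4653, -0.2463, 0.165]
tcp_rot: [3.141, -0.001, 3.088]
wrist_force: [-0.7, -0.2, -0.9]
width: 0.0124
[ 0.46564274 -0.24652123  0.16552453] [-3.14140605e+00  3.40236870e-04  3.08842980e+00] [-0.94886653  0.88622107 -1.33955324]
```

View pics/s2.png

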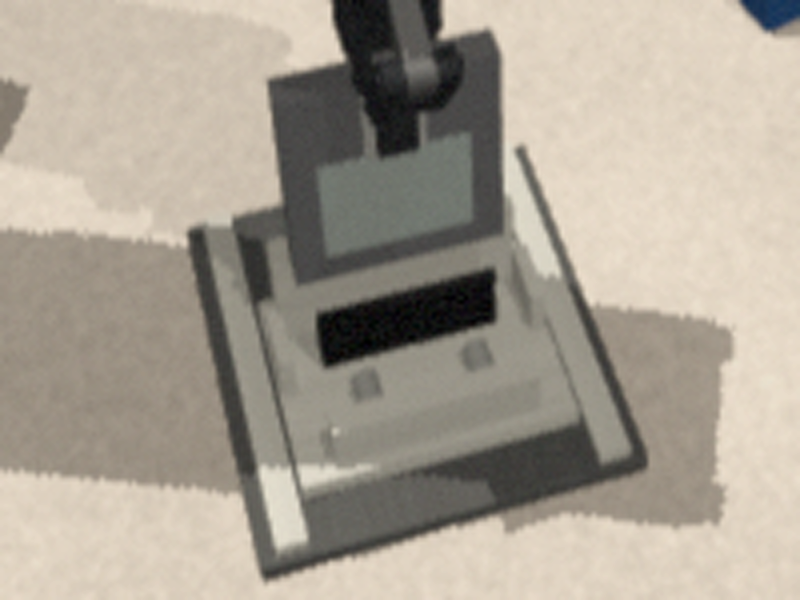

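```bash
python3 -m jog '[[0,0,0.006,0,0,0,1],[0,0,0.006,0,0,0,1],[0,0,0.0045,0,0,0,1],[0,0,0,0,0,0,1],[0,0,0,0,0,0,1]]' 45
python3 -m jog '[[0,0.0005,0,0,0,0,1],[0,0.0005,0,0,0,0,1],[0,0.0005,0,0,0,0,1],[0,0,0,0,0,0,1],[0,0,0,0,0,0,1]]' 45
python3 -m jog '[[0,0.0005,0,0,0,0,1],[0,0.0005,0,0,0,0,1],[0,0,0,0,0,0,1],[0,0,0,0,0,0,1],[0,0,0,0,0,0,1]]' 45
```

```text
clock: 12.0
ee_pos: [0.4653, -0.2464, 0.1486]
tcp_rot: [3.141, -0.0, 3.088]
wrist_force: [-0.2, -0.4, -0.8]
width: 0.0127
clock: 12.5
ee_pos: [0.4656, -0.2449, 0.1489]
tcp_rot: [-3.141, 0.0, 3.088]
wrist_force: [-0.1, -0.1, -1.7]
width: 0.0123
clock: 13.0
ee_pos: [0.4655, -0.2439, 0.1488]
tcp_rot: [-3.142, -0.0, 3.088]
wrist_force: [-0.2, 0.2, -0.5]
width: 0.0122
```

```bash
python3 -m jog '[[0,0.0005,0,0,0,0,1],[0,0.0005,0,0,0,0,1],[0,0,0,0,0,0,1],[0,0,0,0,0,0,1],[0,0,0,0,0,0,1]]' 45
python3 -m jog '[[0,0.0005,0,0,0,0,1],[0,0.0005,0,0,0,0,1],[0,0,0,0,0,0,1],[0,0,0,0,0,0,1],[0,0,0,0,0,0,1]]' 45
```

```text
clock: 13.5
ee_pos: [0.4656, -0.2429, 0.1488]
tcp_rot: [-3.142, 0.0, 3.088]
wrist_force: [-0.5, 0.2, -1.1]
width: 0.0124
clock: 14.0
ee_pos: [0.4656, -0.2419, 0.1488]
tcp_rot: [-3.142, -0.0, 3.088]
wrist_force: [0.1, 0.3, -1.0]
width: 0.0121
```

```bash
python3 -m jog '[[0,0.0005,0,0,0,0,1],[0,0.0005,0,0,0,0,1],[0,0,0,0,0,0,1],[0,0,0,0,0,0,1],[0,0,0,0,0,0,1]]' 45
```

```text
clock: 14.5
ee_pos: [0.4657, -0.2409, 0.1488]
tcp_rot: [3.142, 0.0, 3.088]
wrist_force: [-0.2, -0.5, -1.2]
width: 0.0125
```

```bash
python3 -m jog '[[0,0.0005,0,0,0,0,1],[0,0,0,0,0,0,1],[0,0,0,0,0,0,1],[0,0,0,0,0,0,1],[0,0,0,0,0,0,1]]' 45
```

```text
clock: 15.0
ee_pos: [0.4657, -0.2404, 0.1488]
tcp_rot: [-3.142, -0.0, 3.088]
wrist_force: [-0.3, -0.3, -1.2]
width: 0.0123
```

```bash
python3 -m jog '[[0,0.0005,0,0,0,0,1],[0,0,0,0,0,0,1],[0,0.0005,0,0,0,0,1],[0,0,0,0,0,0,1],[0,0,0,0,0,0,1]]' 45
```

```text
clock: 15.5
ee_pos: [0.4658, -0.2399, 0.1488]
tcp_rot: [-3.141, -0.0, 3.088]
wrist_force: [0.6, -2.3, -1.6]
width: 0.0124
```

```bash
python3 -m jog '[[0,0.0005,0,0,0,0,1],[0,0,0,0,0,0,1],[0,0,0,0,0,0,1],[0,0,0,0,0,0,1],[0,0,0,0,0,0,1]]' 45
```

```text
clock: 16.0
ee_pos: [0.4658, -0.2396, 0.1489]
tcp_rot: [-3.14, 0.0, 3.088]
wrist_force: [-1.6, -5.5, -2.4]
width: 0.0125
```

```bash
python3 -m jog '[[0,-0.0012,0,0,0,0,1],[0,0,0,0,0,0,1],[0,0,0.002,0,0,0,1],[0,0,0.002,0,0,0,1],[0,0,0.002,0,0,0,1]]' 45
python3 -m jog '[[0,0,0.002,0,0,0,1],[0,0,0.001,0,0,0,1],[0,0,0.001,0,0,0,1],[0,0,0.001,0,0,0,1],[0,0,0,0,0,0,1]]' 45
```

```text
clock: 16.5
ee_pos: [0.466, -0.24, 0.1428]
tcp_rot: [3.141, 0.001, 3.089]
wrist_force: [-0.9, -2.3, -0.7]
width: 0.0124
clock: 17.0
ee_pos: [0.4657, -0.24, 0.1376]
tcp_rot: [3.141, -0.0, 3.088]
wrist_force: [0.3, -2.6, -2.4]
width: 0.012
```

```bash
python3 -m jog '[[0,0,0.001,0,0,0,1],[0,0,0.001,0,0,0,1],[0,0,0.001,0,0,0,1],[0,0,0.001,0,0,0,1],[0,0,0,0,0,0,1]]' 45
```

```text
clock: 17.5
ee_pos: [0.4659, -0.2401, 0.134]
tcp_rot: [3.142, 0.0, 3.089]
wrist_force: [-0.0, -1.5, 0.7]
width: 0.0125
```

```bash
python3 -m jog '[[0,0,0.001,0,0,0,1],[0,0,0.001,0,0,0,1],[0,0,0.001,0,0,0,1],[0,0,0.001,0,0,0,1],[0,0,0,0,0,0,1]]' 45
```

```text
clock: 18.0
ee_pos: [0.466, -0.2401, 0.1299]
tcp_rot: [3.142, 0.001, 3.088]
wrist_force: [0.6, -0.4, 2.7]
width: 0.0126
```

```bash
python3 -m jog '[[0,0,0.001,0,0,0,1],[0,0,0.001,0,0,0,1],[0,0,0.001,0,0,0,1],[0,0,0.001,0,0,0,1],[0,0,0,0,0,0,1]]' 45
```

```text
clock: 18.5
ee_pos: [0.4657, -0.2402, 0.1254]
tcp_rot: [3.142, -0.0, 3.088]
wrist_force: [0.9, -2.1, 0.4]
width: 0.0125
```

```bash
python3 -m jog '[[0,0,0.001,0,0,0,1],[0,0,0.001,0,0,0,1],[0,0,0.001,0,0,0,1],[0,0,0.001,0,0,0,1],[0,0,0,0,0,0,1]]' 45
```

```text
clock: 19.0
ee_pos: [0.4656, -0.2401, 0.1215]
tcp_rot: [3.142, -0.001, 3.088]
wrist_force: [0.5, -1.6, 0.8]
width: 0.0124
```

Past the bevel with light forces; the floor is about 14 mm lower.

```bash
python3 -m jog '[[0,0,0.001,0,0,0,1],[0,0,0.001,0,0,0,1],[0,0,0.001,0,0,0,1],[0,0,0.001,0,0,0,1],[0,0,0.001,0,0,0,1]]' 45
python3 -m jog '[[0,0,0.001,0,0,0,1],[0,0,0.001,0,0,0,1],[0,0,0.001,0,0,0,1],[0,0,0.001,0,0,0,1],[0,0,0,0,0,0,1]]' 45
```

```text
clock: 19.5
ee_pos: [0.4658, -0.2402, 0.1167]
tcp_rot: [-3.142, 0.0, 3.088]
wrist_force: [0.4, -2.4, 3.1]
width: 0.0122
clock: 20.0
ee_pos: [0.4658, -0.2402, 0.1126]
tcp_rot: [-3.142, -0.0, 3.088]
wrist_force: [0.2, -1.8, 1.9]
width: 0.0124
```

```bash
python3 -m jog '[[0,0,0.001,0,0,0,1],[0,0,0.001,0,0,0,1],[0,0,0,0,0,0,1],[0,0,0,0,0,0,1],[0,0,0,0,0,0,1]]' 45
```

```text
clock: 20.5
ee_pos: [0.4658, -0.2402, 0.1106]
tcp_rot: [-3.142, -0.0, 3.088]
wrist_force: [1.0, -1.9, -0.3]
width: 0.0127
```

```bash
python3 -m jog '[[0,0,0.0005,0,0,0,1],[0,0,0.0005,0,0,0,1],[0,0,0,0,0,0,1],[0,0,0,0,0,0,1],[0,0,0,0,0,0,1]]' 45
```

```text
clock: 21.0
ee_pos: [0.4658, -0.2402, 0.1099]
tcp_rot: [-3.141, 0.0, 3.088]
wrist_force: [0.0, -2.8, 1.7]
width: 0.0119
```

```bash
python3 -m jog '[[0,0,0.0005,0,0,0,1],[0,0,0.0005,0,0,0,1],[0,0,0,0,0,0,1],[0,0,0,0,0,0,1],[0,0,0,0,0,0,1]]' 45
```

```text
clock: 21.5
ee_pos: [0.4657, -0.2402, 0.1087]
tcp_rot: [-3.142, -0.0, 3.088]
wrist_force: [-0.7, -2.9, 1.6]
width: 0.0125
```

```bash
python3 -m jog '[[0,0,0.0005,0,0,0,1],[0,0,0,0,0,0,1],[0,0,0,0,0,0,1],[0,0,0,0,0,0,1],[0,0,0,0,0,0,1]]' 45
```

```text
clock: 22.0
ee_pos: [0.4658, -0.2402, 0.1083]
tcp_rot: [-3.141, 0.0, 3.088]
wrist_force: [-0.1, -1.8, 2.0]
width: 0.0122
```

```bash
python3 -m jog '[[0,0,0.0005,0,0,0,1],[0,0,0,0,0,0,1],[0,0,0,0,0,0,1],[0,0,0,0,0,0,1],[0,0,0,0,0,0,1]]' 45
```

```text
clock: 22.5
ee_pos: [0.4658, -0.2402, 0.1079]
tcp_rot: [-3.141, 0.0, 3.088]
wrist_force: [-0.0, -2.5, 2.6]
width: 0.0122
```

```bash
python3 -m jog '[[0,0,0.0005,0,0,0,1],[0,0,0,0,0,0,1],[0,0,0,0,0,0,1],[0,0,0,0,0,0,1],[0,0,0,0,0,0,1]]' 45
```

```text
clock: 23.0
ee_pos: [0.4658, -0.2402, 0.1076]
tcp_rot: [-3.141, 0.0, 3.088]
wrist_force: [-0.3, -3.2, 5.0]
width: 0.0124
```

```bash
python3 -m jog '[[0,0,0.0005,0,0,0,1],[0,0,0,0,0,0,1],[0,0,0,0,0,0,1],[0,0,0,0,0,0,1],[0,0,0,0,0,0,1]]' 45
```

```text
clock: 23.5
ee_pos: [0.4658, -0.2402, 0.1076]
tcp_rot: [-3.141, 0.0, 3.088]
wrist_force: [-1.0, -2.3, 8.4]
width: 0.0125
```

```bash
python3 -m jog '[[0,0,-0.0005,0,0,0,1],[0,0,0,0,0,0,1],[0,0,0,0,0,0,-0.2],[0,0,0,0,0,0,-0.2],[0,0,0,0,0,0,-0.2]]' 20
python3 -m jog '[[0,0,0,0,0,0,-0.2],[0,0,0,0,0,0,-0.2],[0,0,-0.01,0,0,0,-0.2],[0,0,-0.02,0,0,0,-0.2],[0,0,-0.03,0,0,0,-0.2]]' 20
python3 -m jog '[[0,0,-0.03,0,0,0,-0.2],[0,0,-0.03,0,0,0,-0.2],[0,0.03,0,0,0,0,-0.2],[0,0.04,0,0,0,0,-0.2],[0,0.04,0,0,0,0,-0.2]]' 20
python3 -m jog '[[0,0,0,0,0,0,-0.2],[0,0,0,0,0,0,-0.2],[0,0,0,0,0,0,-0.2],[0,0,0,0,0,0,-0.2],[0,0,0,0,0,0,-0.2]]' 20
python3 - <<'E'
from h import *
c,p,A=cam("side");a=c["color"][290:440,200:400,::-1];a=cv2.resize(a,(600,450),interpolation=cv2.INTER_CUBIC)
c,p,A=cam("wrist");print(r.get_obs()["ee_pos"]);np.save("w3.npy",c["color"])
cv2.imwrite("pics/s3.png",cv2.convertScaleAbs(a,alpha=1.4));cv2.imwrite("pics/w3.png",cv2.convertScaleAbs(c["color"][:,:,::-1],alpha=1.4))
E
```

```text
clock: 24.0
ee_pos: [0.4652, -0.2393, 0.1065]
tcp_rot: [3.14, -0.002, 3.089]
wrist_force: [-1.4, -1.2, -0.4]
width: 0.0509
clock: 24.5
ee_pos: [0.4647, -0.2395, 0.1671]
tcp_rot: [3.14, -0.003, 3.088]
wrist_force: [0.7, 0.3, -0.1]
width: 0.0514
clock: 25.0
ee_pos: [0.4718, -0.1296, 0.2286]
tcp_rot: [-3.141, 0.002, 3.087]
wrist_force: [0.4, -0.8, -0.3]
width: 0.0512
clock: 25.5
ee_pos: [0.4715, -0.1313, 0.2273]
tcp_rot: [-3.142, -0.0, 3.087]
wrist_force: [-0.0, -0.1, -0.3]
width: 0.0511
[ 0.47150105 -0.13104838  0.22718179]
```

View pics/s3.png

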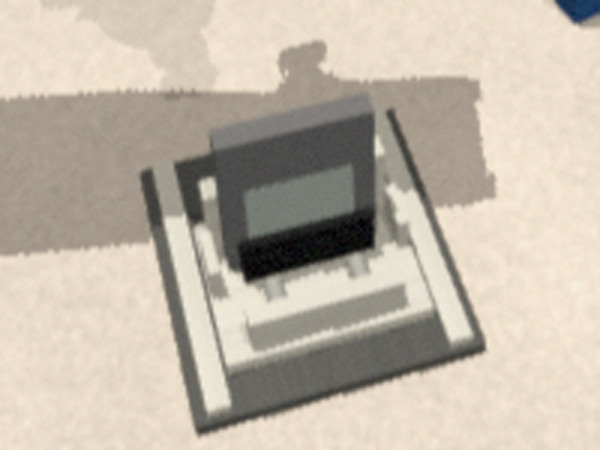

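View pics/w3.png

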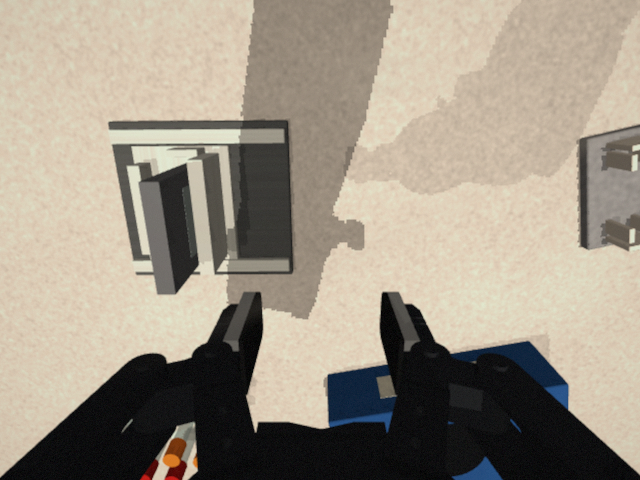

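Run:
```python
from h import *
c,p,A=cam("side")
w=-.051;ex=np.array([np.cos(w),np.sin(w)]);ey=np.array([-ex[1],ex[0]]);m=np.array([.466,-.2402])
for s in(-1,1):
  for z in(.118,.124):
    u=px(c,p,A,np.r_[m+ex*.04*s-ey*.0065,z]);print(s,z,((u[0]-200)*3,(u[1]-290)*3))
t,_,_=cam("top");a=cv2.imread("pics/top0.png")[:,:,::-1];d=cv2.absdiff(a,t["color"]).max(2)
print("changed px: M,L region",(d[290:355,180:240]>40).sum(),"R",(d[285:345,240:290]>40).sum(),"box,bin,tubes",(d[160:240,280:395]>40).sum(),(d[160:250,95:195]>40).sum(),(d[185:230,430:495]>40).sum())
r.job_done()
```

```text
-1 0.118 (np.float64(208.1315136597114), np.float64(148.10869729118065))
-1 0.124 (np.float64(207.065394639822), np.float64(140.0774787967701))
1 0.118 (np.float64(369.08136511378024), np.float64(108.86641530872532))
1 0.124 (np.float64(368.90407655268706), np.float64(100.82711936443576))
changed px: M,L region 0 R 85 box,bin,tubes 0 0 0
the job is handed in; nothing more can be done
```

The 13 mm cassette is standing in the holder, released, and the job is handed in at about 25.6 s; no verdict was reported.

**Feeling:** I pinched all three cassettes where they stood. From the rack's +y end they read 15.6 mm, 9.7 mm and 13.0 mm, so I took the third one.

**Placing:**
- I found the fence by touch, backed off slightly, and slid the cassette down along it.
- Wrist readings between moves stayed below about 6 N sideways and 8.4 N upward.
- The floor was felt at a tool height of 107.6 mm; 107.5 mm was expected for fully home.

**Last checks:**
- The wrist and side pictures show the cassette upright and in line between fence and jaw, with the gripper clear of it.
- In the top view, the glove box, bin, tube rack and the other two cassettes showed no change from the start; only the emptied slot did.
- **Disagreement:** the side picture of the cassette's top edge is about 4 pixels from where I predicted it. My hand-picked corner points were probably on the top's rear edge rather than its front edge. I trusted the height felt at the floor instead.
- The jaw's travel could not be read directly. It is inferred from the measured 13 mm thickness and the cassette's full depth.

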